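Lift the pill organizer level out of the latched medicine box

TASK

Swing the latch lever of the medicine box fully free, open its lid all the way so that it stays open, then grip the pill organizer lying inside and lift it straight out, never tipping it because its snap lids are loose. Finish while holding it in the gripper, level and still in the air about 10 cm above the box's rim, touching nothing but the fingers. Leave the soap dish, the pumice stone, the nail file and the tumbler where they are.

Things in the scene. Friction and masses are not known exactly. Their poses are not given: they have to be found in the camera images.
- medicine_box: Cream box fixed to the counter, 150 (x) by 170 (y) by 50 mm high without lid; walls, floor 5 mm. Origin: centre of its underside, on the counter. x points from the latch side (front, towards the robot) to the hinge side, z up. A front bracket, 30 mm wide, reaches 34 mm out, top at 57 mm, and carries the latch. Closed lid's top face at 56 mm. A closed latch blocks the lid.
- latch (a joint): Swivel latch angle, rad: 0 = closed (lever along the box's x, hook end 14 mm over the lid's front edge), 1.75 = stop; clears the lid from 1.25. Vertical pivot at x -91, y 0 mm in the box frame. Turns counter-clockwise from above: the peg end, pointing to the box's -x at 0, swings to its -y. Stays where left; takes 1 to 2 N at the peg. Starts at 0 to 0.3.
- latch_peg (a point): Grip point of the upright round steel peg on the lever's outer end, 35 mm from the pivot. Diameter 12 mm, from 66 to 102 mm above the counter; this point is on its axis at 93 mm. The lever bar below is 12 mm wide, at 58 to 66 mm; the pivot cap (16 mm across) reaches up to 69 mm. Axes turn with the lever.
- lid (a joint): Angle of the box's cream lid in rad: 0 = closed, 1.57 = upright, 1.75 = stop, leaning back. Stiff hinge: it stays at any angle; opening takes 1 to 3 N at the tab.
- lid_tab (a point): Grip point in the upright tab near the lid's front edge. Tab 24 mm wide (box y), 12 mm thick (box x), 37 mm high off the lid; point 24 mm off the lid's face. With the lid closed it lies 120 mm to the box's -x of the hinge line and 27 mm above it. Axes turn with the lid, as the box's when closed. Pinched along y from above, the tab turns between the pads while the gripper stays upright.
- lid_hinge (a point): Middle of the lid's hinge line, which runs along the box's y: 75 mm behind the box's centre (+x), 53 mm above the counter. The lid is 150 mm long from it, 170 mm wide, 6 mm thick. Axes turn with the lid.
- organizer: Orange pill organizer, five snap-lid compartments in a row: a closed bar 115 mm long (its x), 34 wide (its y), 28 high (30 wide over the top 6 mm). 0.06 to 0.13 kg, centre of mass in its middle. Origin: centre of its underside; z up. It lies flat on the box's floor (5 mm above the counter), roughly along the box's x, within 17 mm of the box's centre.
- tiers: Two brick-red plastic stacking trays on four posts, fixed on the counter to the robot's left, 240 (x) by 190 (y) mm, 160 mm high in all; tray floors 5 and 125 mm above the counter. Origin: centre of its underside.
- soap_dish: Bystander: mint-green ribbed soap dish on the upper tier, 120 by 85 by 22 mm. Origin: centre of its underside.
- pumice: Bystander: pumice stone in a wooden holder on the lower tier, 100 by 45 by 36 mm. Origin: centre of its underside.
- nail_file: Bystander: steel nail file with black grip on the lower tier, 130 by 13 by 5 mm. Origin: centre of its underside.
- tumbler: Bystander: white ceramic tumbler on the counter behind the box to the robot's right, rim radius 34 mm, 90 mm high. Origin: centre of its underside.

How it is judged:
By the outcome, as a careful person would: the job done as asked, in the order asked, and still so for the second after the job is handed in, while the arm keeps its last pose, push and grip.
It also fails if it takes over 67 s, if anything falls off the work surface, if the arm or the gripper's body presses on something with over 40 N, if the wrist force passes 120 N, or if a joint passes its speed limit or range.

ROBOT

A 6-joint arm with a two-finger parallel gripper is mounted at the origin on the work surface. World frame = base frame: x ahead of the robot, y to its left, z up, the work surface at z = 0. Lengths are in m, angles in rad, forces in N, time in s.
With the tool pointing down it reaches from about 0.35 to 0.85 m from the base axis. Payload 8.1 kg.
Tool frame: the origin (TCP) lies between the finger pads; the fingertips stand 25 mm ahead of it and the grasp point (between the pads) lies 6 mm ahead of it; z points along the fingers, y is the line along which they close (so a half turn about z gives the same grasp; the last joint's range is limited). The gripper opens to 93 mm and grips with 3 to 60 N. Pads are 15 mm wide; open, the fingers measure 128 mm over their backs; the gripper's body (75 mm by 188 mm) begins 65 mm behind the grasp point.
Start: joints at [1.18, 0.13, 1.488, -0, 1.523, -0.085], TCP at [0.181, 0.572, 0.244] pointing down, gripper open.
Joint ranges: [-2.96, 2.96], [-0.89, 2.26], [0.02, 2.5], [-1.34, 4.48], [0, 2.73], [-2.66, 2.66]. Speed limits (rad/s): [2.39, 2.39, 2.79, 3.14, 3.14, 3.14].

INTERFACE

Orientations are given as a 3x3 rotation matrix whose columns are the frame's x, y, z axes.
In Python, from workcell import bot, cams gives the robot as it stands.
- The arm moves only by the tool play_rows, never from a script. Its argument "plan" is a list of rows, each an object of numbers: "tx", "ty", "tz": the shift along the tool's x, y, z in fractions of the full range, 1 being 750 mm; "wx", "wy", "wz": the turn, a rotation vector about the tool's x, y, z in shares of 120 degrees (1.0 is 120 degrees); "jaw": the closure, from 0 (fully open) to 1 (shut). A call has 1 to 20 rows; each row is the pose to reach, as a shift and turn from the pose commanded when the call began, along the tool's axes at that moment; what a row does not reach only later rows make up. A row lasts 1/10 s, in which the tool goes at most 50 mm and 8.59 degrees, less where a joint would pass 70% of its speed; a pose out of reach is approached as far as the arm can. Shift and turn numbers lie between -1 and 1, and a call with a number outside is refused. A call with a gripper value outside its range is refused whole. The fingers move at their own pace and stop on an object; "squeeze" is the grip in N (left out, the last holds). Time passes only in rows, so rows that repeat a pose let the fingers close. It gives the time, the measured TCP pose, the force, the opening and the grip force at its end, in the units of the state.
- bot.sense(): the state, without advancing time (a new reading comes with each control period).
- cams.capture(name): name is "scene" or "top" or "wrist"; returns a dict with "color" (384x512x3 uint8, blue, green, red), "fov_y" (degrees; the focal length in pixels is half the picture's height over the tangent of half this angle, whatever the lens; pixels are square), "cx", "cy" (the principal point, pixels), "cam_to_world" (4x4, takes a point from camera to world coordinates). Camera axes: x right, y down, z forward; pixel columns grow to the right and rows downward; lengths in m; the calibration is good to about 2 mm. A picture is of the moment at which its call begins. There is no depth.
- bot.job_done(): hands the job in; it is judged then, once.
The state is a dict: "time": time; "joints": joint angles; "dq": joint speeds; "joint_torque": joint torques, N m; "eef_pos": TCP position; "orientation": TCP orientation; "force": force on the tool from outside, world axes, zero at the start; "moment": the same for the moment, N m; "opening": finger opening in m; "gripper_force": force on a finger pad.
Only numpy, scipy, OpenCV 4.12 (cv2) and the standard library are available. Lean on these libraries where they do the work, as an engineer would, in place of code of your own. Each camera call takes 0.05 s, during which the arm holds its last target. There are 200 camera calls.

## Working session

There is one attempt and no reset: what is moved stays moved. The work goes in short steps, Python scripts to look and compute and a tool call to move; the robot and the scene stay as the last step left them, time stands still between calls to the robot, and variables do not carry over. Pictures are saved under pics/ and viewed, at most 10 in all, crops included, and the job is handed in when it is done.

Besides the shell and the picture viewer there is one more tool, called by a JSON object that holds its "api" and its "payload". play_rows: Moves the arm, as the interface text tells. Its arguments: {"type":"object","properties":{"plan":{"type":"array"},"squeeze":{"type":"number"}},"required":["plan"]}

```bash
mkdir -p pics; ls
python3 - <<'E'
from workcell import bot,cams
import cv2,numpy as np,pickle
s=bot.sense();print(s['time'],s['eef_pos'],np.round(s['orientation'],3).tolist(),s['opening'])
d={n:cams.capture(n) for n in("scene","top","wrist")}
pickle.dump(d,open('c0.pkl','wb'))
for n in d: print(n,d[n]['fov_y'],d[n]['cx'],d[n]['cy'],np.round(d[n]['cam_to_world'],3).tolist())
cv2.imwrite('pics/top0.png',cv2.resize(d['top']['color'],(800,600),interpolation=cv2.INTER_CUBIC))
cv2.imwrite('pics/scene0.png',cv2.resize(d['scene']['color'],(800,600),interpolation=cv2.INTER_CUBIC))
E
```

```text
pics
0.0 [0.180426   0.57168085 0.24257244] [[-0.954, 0.301, -0.001], [0.301, 0.954, -0.002], [0.0, -0.002, -1.0]] 0.09327590797630507
scene 53.617652009504816 254.9391897413508 193.84678847439392 [[0.293, 0.599, -0.745, 1.388], [0.956, -0.196, 0.218, -0.14], [-0.016, -0.776, -0.63, 0.744], [0.0, 0.0, 0.0, 1.0]]
top 56.028365636702496 257.0624369204223 188.60437511771187 [[-0.005, -0.973, 0.23, 0.386], [-1.0, 0.005, -0.003, 0.093], [0.002, -0.23, -0.973, 1.078], [0.0, 0.0, 0.0, 1.0]]
wrist 66.23467207773604 260.27133409180385 197.96010951349982 [[0.301, 0.925, 0.231, 0.117], [0.953, -0.292, -0.075, 0.592], [-0.002, 0.243, -0.97, 0.383], [0.0, 0.0, 0.0, 1.0]]
```

View pics/top0.png

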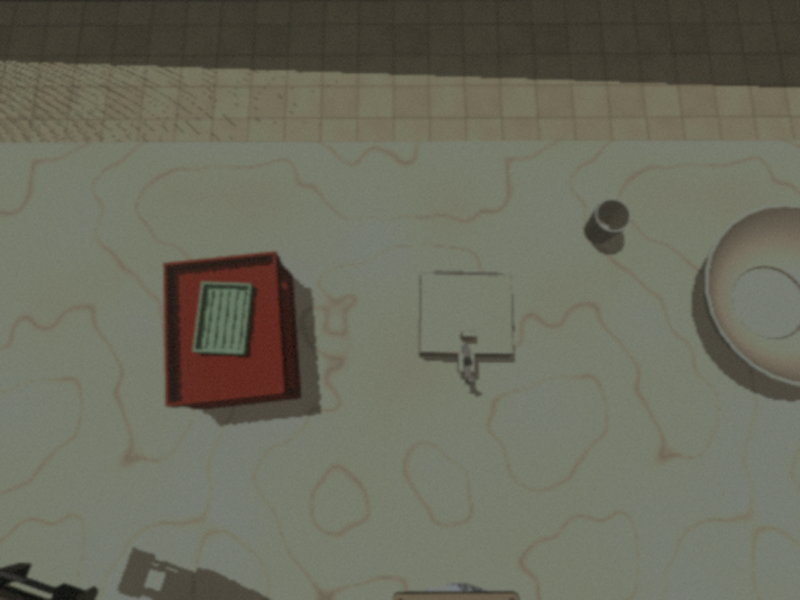

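View pics/scene0.png

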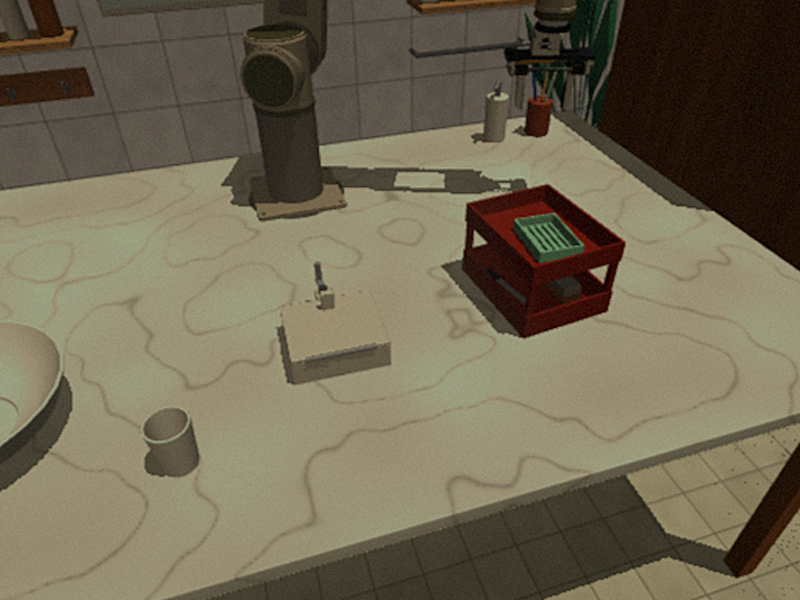

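The top view shows the lid at about x 420–514, y 272–358 (in the 800 px picture), with the lever at about (468, 365). The tiers are at left and the tumbler at (608, 225). I'll enlarge the box in both views.

Run:
```python
import cv2,numpy as np,pickle
d=pickle.load(open('c0.pkl','rb'))
# top crop: x 262..342,y 168..258 ; scene crop x 172..255,y 162..246, scale 5 /
a=d['top']['color'][168:258,258:338]; b=d['scene']['color'][160:250,172:252]
f=lambda i:cv2.convertScaleAbs(cv2.resize(i,(400,450),interpolation=cv2.INTER_CUBIC),alpha=1.5)
cv2.imwrite('pics/crop0.png',np.hstack([f(a),f(b)]))
```

```text
(no output)
```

View pics/crop0.png

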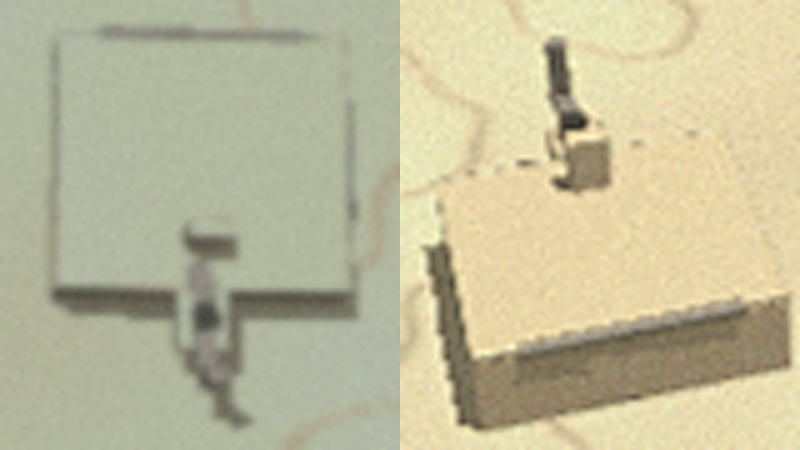

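Top crop: the lid's corners are at about (55,37), (350,37), (353,290) and (55,290), the pivot cap is at (205,315), and the peg is near (212,372). Scene crop: the near corners are at (477,357) and (790,295), the far-left corner is at (440,192), and the peg top is at (555,42).

```bash
cat > h.py <<'E'
import numpy as np, pickle
def proj(c,P):
    P=np.atleast_2d(P); M=np.linalg.inv(c['cam_to_world']); q=P@M[:3,:3].T+M[:3,3]
    f=192/np.tan(np.radians(c['fov_y']/2)); return np.c_[c['cx']+f*q[:,0]/q[:,2], c['cy']+f*q[:,1]/q[:,2]]
def ray(c,u,v,z):
    f=192/np.tan(np.radians(c['fov_y']/2)); T=np.array(c['cam_to_world'])
    r=T[:3,:3]@[(u-c['cx'])/f,(v-c['cy'])/f,1]; return T[:3,3]+r*(z-T[2,3])/r[2]
def box(p,P):
    c,s=np.cos(p[2]),np.sin(p[2]); return np.atleast_2d(P)@np.array([[c,-s,0],[s,c,0],[0,0,1]]).T+[p[0],p[1],0]
E
python3 - <<'E'
from h import *
from scipy.optimize import least_squares
d=pickle.load(open('c0.pkl','rb'))
T=[(55,37,75,85),(350,37,75,-85),(353,290,-75,-85),(55,290,-75,85)]
S=[(77,357,75,-85),(390,295,75,85),(40,192,-75,-85)]
pt=lambda t:(258+t[0]/5-.4,168+t[1]/5-.4)
ps=lambda t:(172+t[0]/5-.4,160+t[1]/5-.4)
W=lambda t:[t[2]/1e3,t[3]/1e3,.056]
def res(p):
    r=[proj(d['top'],box(p,W(t)))[0]-pt(t) for t in T]+[proj(d['scene'],box(p,W(t)))[0]-ps(t) for t in S]
    r.append(proj(d['top'],box(p,[-.091,0,.069]))[0]-pt((205,315)))
    a=p[3]
    peg=lambda z:[-.091-.035*np.cos(a),-.035*np.sin(a),z]
    r.append(proj(d['scene'],box(p,peg(.102)))[0]-ps((155,42)))
    return np.concatenate(r)
s=least_squares(res,[.55,0,0,.1],loss='soft_l1');print(s.x);print(np.round(s.fun.reshape(-1,2),2).tolist())
p=s.x;a=p[3]
print('top peg tip,base',[((proj(d['top'],box(p,[-.091-.035*np.cos(a),-.035*np.sin(a),z]))[0]-[258,168]+.4)*5).round(0).tolist() for z in (.102,.066)])
print('peg',box(p,[-.091-.035*np.cos(a),-.035*np.sin(a),.093]),'pivot',box(p,[-.091,0,.069]),'tab',box(p,[-.045,0,.08]))
E
```

```text
[ 0.59321634 -0.02804377 -0.01426397  0.06030641]
[[-0.1, -0.52], [-1.18, 0.02], [0.06, 0.37], [-0.2, -0.2], [-0.59, 0.69], [0.49, -0.21], [-0.76, -1.71], [0.36, 0.19], [0.06, 0.32]]
top peg tip,base [[219.0, 374.0], [211.0, 379.0]]
peg [[ 0.46726269 -0.02835671  0.093     ]] pivot [[ 0.5022256  -0.02674579  0.069     ]] tab [[ 0.54822092 -0.02740191  0.08      ]]
```

The manual's scale: shifts go in shares of 750 mm and turns go in shares of 120 degrees. Converting my numbers, -486 mm / 750 = -0.648, -454 mm / 750 = -0.6053, -16.7 degrees / 120 = -0.1392.

{"api": "play_rows", "payload": {"plan": [{"tx":-0.6053,"ty":-0.648,"tz":0.0267,"wz":-0.1392},{"tx":-0.6053,"ty":-0.648,"tz":0.0267,"wz":-0.1392},{"tx":-0.6053,"ty":-0.648,"tz":0.0267,"wz":-0.1392},{"tx":-0.6053,"ty":-0.648,"tz":0.0267,"wz":-0.1392},{"tx":-0.6053,"ty":-0.648,"tz":0.0267,"wz":-0.1392},{"tx":-0.6053,"ty":-0.648,"tz":0.0267,"wz":-0.1392},{"tx":-0.6053,"ty":-0.648,"tz":0.0267,"wz":-0.1392},{"tx":-0.6053,"ty":-0.648,"tz":0.0267,"wz":-0.1392},{"tx":-0.6053,"ty":-0.648,"tz":0.0267,"wz":-0.1392},{"tx":-0.6053,"ty":-0.648,"tz":0.0267,"wz":-0.1392},{"tx":-0.6053,"ty":-0.648,"tz":0.0267,"wz":-0.1392},{"tx":-0.6053,"ty":-0.648,"tz":0.0267,"wz":-0.1392},{"tx":-0.6053,"ty":-0.648,"tz":0.0267,"wz":-0.1392},{"tx":-0.6053,"ty":-0.648,"tz":0.0267,"wz":-0.1392},{"tx":-0.6053,"ty":-0.648,"tz":0.0267,"wz":-0.1392},{"tx":-0.6053,"ty":-0.648,"tz":0.0267,"wz":-0.1392},{"tx":-0.6053,"ty":-0.648,"tz":0.0267,"wz":-0.1392},{"tx":-0.6053,"ty":-0.648,"tz":0.0267,"wz":-0.1392},{"tx":-0.6053,"ty":-0.648,"tz":0.0267,"wz":-0.1392}]}}

```text
validation failed for argument at $.pl...
```

Run:
```python
from workcell import bot,cams
import cv2,numpy as np,pickle
s=bot.sense();print(s['time'],s['eef_pos'],np.round(s['orientation'],3).tolist(),s['dq'].round(3) if hasattr(s['dq'],'round') else s['dq'])
d=cams.capture("wrist");pickle.dump(d,open('w1.pkl','wb'))
cv2.imwrite('pics/w1.png',cv2.convertScaleAbs(cv2.resize(d['color'],(800,600),interpolation=cv2.INTER_CUBIC),alpha=1.3))
```

```text
0.15 [0.180466   0.57181035 0.24284904] [[-0.954, 0.301, -0.001], [0.301, 0.954, -0.001], [0.0, -0.001, -1.0]] [ 0.002 -0.001 -0.002 -0.001  0.001 -0.001]
```

View pics/w1.png

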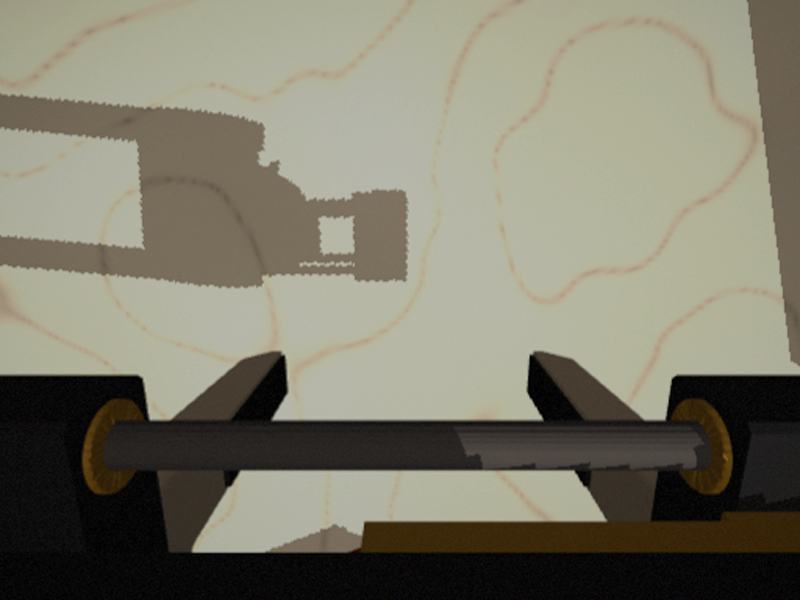

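The wrist view shows only the bare counter and the fingers; the move was refused. I'll retry with every key given.

To row units: -505 mm / 750 = -0.6733, -470 mm / 750 = -0.6267, -16.7 degrees / 120 = -0.1392.

{"api": "play_rows", "payload": {"plan": [{"tx":-0.6733,"ty":-0.6267,"tz":0,"wx":0,"wy":0,"wz":-0.1392,"jaw":0},{"tx":-0.6733,"ty":-0.6267,"tz":0,"wx":0,"wy":0,"wz":-0.1392,"jaw":0},{"tx":-0.6733,"ty":-0.6267,"tz":0,"wx":0,"wy":0,"wz":-0.1392,"jaw":0},{"tx":-0.6733,"ty":-0.6267,"tz":0,"wx":0,"wy":0,"wz":-0.1392,"jaw":0},{"tx":-0.6733,"ty":-0.6267,"tz":0,"wx":0,"wy":0,"wz":-0.1392,"jaw":0},{"tx":-0.6733,"ty":-0.6267,"tz":0,"wx":0,"wy":0,"wz":-0.1392,"jaw":0},{"tx":-0.6733,"ty":-0.6267,"tz":0,"wx":0,"wy":0,"wz":-0.1392,"jaw":0},{"tx":-0.6733,"ty":-0.6267,"tz":0,"wx":0,"wy":0,"wz":-0.1392,"jaw":0},{"tx":-0.6733,"ty":-0.6267,"tz":0,"wx":0,"wy":0,"wz":-0.1392,"jaw":0},{"tx":-0.6733,"ty":-0.6267,"tz":0,"wx":0,"wy":0,"wz":-0.1392,"jaw":0},{"tx":-0.6733,"ty":-0.6267,"tz":0,"wx":0,"wy":0,"wz":-0.1392,"jaw":0},{"tx":-0.6733,"ty":-0.6267,"tz":0,"wx":0,"wy":0,"wz":-0.1392,"jaw":0},{"tx":-0.6733,"ty":-0.6267,"tz":0,"wx":0,"wy":0,"wz":-0.1392,"jaw":0},{"tx":-0.6733,"ty":-0.6267,"tz":0,"wx":0,"wy":0,"wz":-0.1392,"jaw":0},{"tx":-0.6733,"ty":-0.6267,"tz":0,"wx":0,"wy":0,"wz":-0.1392,"jaw":0},{"tx":-0.6733,"ty":-0.6267,"tz":0,"wx":0,"wy":0,"wz":-0.1392,"jaw":0},{"tx":-0.6733,"ty":-0.6267,"tz":0,"wx":0,"wy":0,"wz":-0.1392,"jaw":0}], "squeeze": 10}}

```text
time: 1.9
eef_pos: [0.5202, -0.0272, 0.2434]
orientation: [[-1.0, 0.014, -0.001], [0.014, 1.0, 0.001], [0.001, 0.001, -1.0]]
force: [0.1, 0.2, 0.2]
opening: 0.0931
gripper_force: 0.0
```

Run:
```python
from workcell import bot,cams
import cv2,numpy as np,pickle
d=cams.capture("wrist");pickle.dump(d,open('w1.pkl','wb'))
cv2.imwrite('pics/w1b.png',cv2.convertScaleAbs(cv2.resize(d['color'],(800,600),interpolation=cv2.INTER_CUBIC),alpha=1.3))
from h import *
p=[.5932,-.0280,-.0143]; a=.06
P=[[-.075,-.085,.056],[-.075,.085,.056],[-.091,0,.069],[-.091-.035*np.cos(a),-.035*np.sin(a),.102]]
print((proj(d,box(p,P))*800/512).round(0).tolist())
```

```text
[[290.0, 287.0], [524.0, 287.0], [407.0, 268.0], [404.0, 218.0]]
```

View pics/w1b.png

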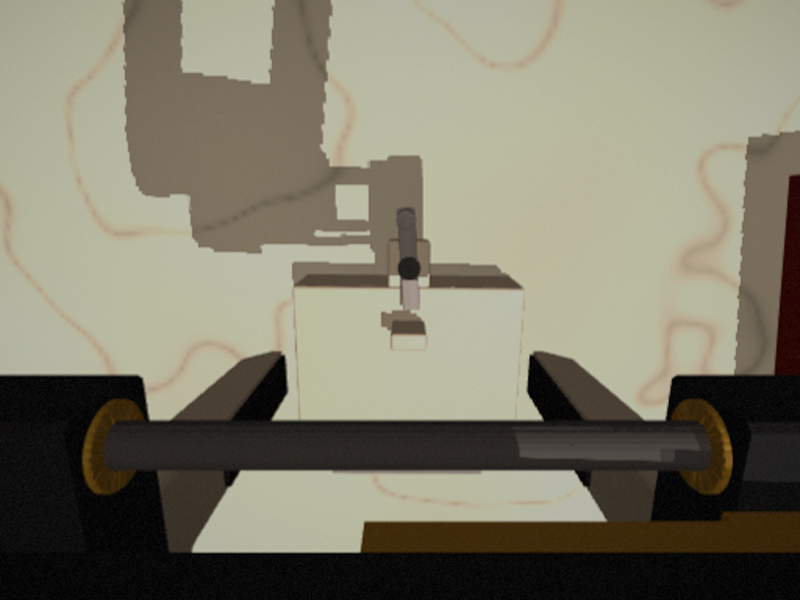

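The peg top is at (405,217), the cap at (408,268), and the lid's front corners at (295,287) and (523,287). These agree with the fit to 1–2 mm, so I'll descend on the peg and grip it.

To row units: 144 mm / 750 = 0.192, 130 mm / 750 = 0.1733.

{"api": "play_rows", "payload": {"plan": [{"tx":0.036,"ty":-0.0027,"tz":0,"wx":0,"wy":0,"wz":0,"jaw":0},{"tx":0.0707,"ty":-0.0027,"tz":0.0267,"wx":0,"wy":0,"wz":0,"jaw":0},{"tx":0.0707,"ty":-0.0027,"tz":0.08,"wx":0,"wy":0,"wz":0,"jaw":0},{"tx":0.0707,"ty":-0.0027,"tz":0.1333,"wx":0,"wy":0,"wz":0,"jaw":0.3},{"tx":0.0707,"ty":-0.0027,"tz":0.1733,"wx":0,"wy":0,"wz":0,"jaw":0.5},{"tx":0.0707,"ty":-0.0027,"tz":0.192,"wx":0,"wy":0,"wz":0,"jaw":0.5},{"tx":0.0707,"ty":-0.0027,"tz":0.192,"wx":0,"wy":0,"wz":0,"jaw":1},{"tx":0.0707,"ty":-0.0027,"tz":0.192,"wx":0,"wy":0,"wz":0,"jaw":1},{"tx":0.0707,"ty":-0.0027,"tz":0.192,"wx":0,"wy":0,"wz":0,"jaw":1},{"tx":0.0707,"ty":-0.0027,"tz":0.192,"wx":0,"wy":0,"wz":0,"jaw":1},{"tx":0.0707,"ty":-0.0027,"tz":0.192,"wx":0,"wy":0,"wz":0,"jaw":1},{"tx":0.0707,"ty":-0.0027,"tz":0.192,"wx":0,"wy":0,"wz":0,"jaw":1}], "squeeze": 10}}

```text
time: 3.15
eef_pos: [0.4681, -0.0294, 0.1003]
orientation: [[-1.0, 0.014, 0.001], [0.014, 1.0, -0.0], [-0.001, -0.0, -1.0]]
force: [-0.3, -0.2, 0.9]
opening: 0.0256
gripper_force: 0.0
```

{"api": "play_rows", "payload": {"plan": [{"tx":0,"ty":0,"tz":0,"wx":0,"wy":0,"wz":0,"jaw":1},{"tx":0,"ty":0,"tz":0,"wx":0,"wy":0,"wz":0,"jaw":1},{"tx":0,"ty":0,"tz":0,"wx":0,"wy":0,"wz":0,"jaw":1},{"tx":0,"ty":0,"tz":0,"wx":0,"wy":0,"wz":0,"jaw":1}], "squeeze": 10}}

```text
time: 3.55
eef_pos: [0.4677, -0.0293, 0.0997]
orientation: [[-1.0, 0.014, -0.0], [0.014, 1.0, 0.0], [0.0, 0.0, -1.0]]
force: [-0.7, 0.7, 1.3]
opening: 0.0118
gripper_force: 10.0
```

To row units: -40.5 mm / 750 = -0.054, -39.5 mm / 750 = -0.0527.

{"api": "play_rows", "payload": {"plan": [{"tx":-0.0008,"ty":-0.0067,"tz":0,"wx":0,"wy":0,"wz":0,"jaw":1},{"tx":-0.0036,"ty":-0.0156,"tz":0,"wx":0,"wy":0,"wz":0,"jaw":1},{"tx":-0.0081,"ty":-0.0237,"tz":0,"wx":0,"wy":0,"wz":0,"jaw":1},{"tx":-0.0141,"ty":-0.0309,"tz":0,"wx":0,"wy":0,"wz":0,"jaw":1},{"tx":-0.0213,"ty":-0.0367,"tz":0,"wx":0,"wy":0,"wz":0,"jaw":1},{"tx":-0.0297,"ty":-0.0409,"tz":0,"wx":0,"wy":0,"wz":0,"jaw":1},{"tx":-0.0387,"ty":-0.0435,"tz":0,"wx":0,"wy":0,"wz":0,"jaw":1},{"tx":-0.0456,"ty":-0.0441,"tz":0,"wx":0,"wy":0,"wz":0,"jaw":1},{"tx":-0.0527,"ty":-0.0437,"tz":0,"wx":0,"wy":0,"wz":0,"jaw":1},{"tx":-0.054,"ty":-0.0435,"tz":0,"wx":0,"wy":0,"wz":0,"jaw":1},{"tx":-0.054,"ty":-0.0435,"tz":0,"wx":0,"wy":0,"wz":0,"jaw":1}]}}

```text
time: 4.65
eef_pos: [0.5059, -0.0608, 0.0983]
orientation: [[-1.0, 0.014, -0.005], [0.014, 1.0, 0.004], [0.005, 0.003, -1.0]]
force: [-8.8, 11.2, 5.1]
opening: 0.0117
gripper_force: 10.0
```

To row units: -120 mm / 750 = -0.16, -100 mm / 750 = -0.1333.

{"api": "play_rows", "payload": {"plan": [{"tx":0,"ty":0,"tz":0,"wx":0,"wy":0,"wz":0,"jaw":0.5},{"tx":0,"ty":0,"tz":0,"wx":0,"wy":0,"wz":0,"jaw":0.5},{"tx":0,"ty":0,"tz":0,"wx":0,"wy":0,"wz":0,"jaw":0.5},{"tx":0,"ty":0,"tz":0,"wx":0,"wy":0,"wz":0,"jaw":0.5},{"tx":0,"ty":0,"tz":-0.04,"wx":0,"wy":0,"wz":0,"jaw":0.5},{"tx":0,"ty":0,"tz":-0.0933,"wx":0,"wy":0,"wz":0,"jaw":0.5},{"tx":-0.0267,"ty":0.024,"tz":-0.1333,"wx":0,"wy":0,"wz":0,"jaw":0.5},{"tx":-0.0533,"ty":0.0473,"tz":-0.16,"wx":0,"wy":0,"wz":0,"jaw":0.3},{"tx":-0.0533,"ty":0.0473,"tz":-0.16,"wx":0,"wy":0,"wz":0,"jaw":0.3},{"tx":-0.0533,"ty":0.0473,"tz":-0.16,"wx":0,"wy":0,"wz":0,"jaw":0.3}]}}

```text
time: 5.65
eef_pos: [0.5484, -0.0277, 0.2196]
orientation: [[-1.0, 0.014, 0.0], [0.014, 1.0, -0.001], [-0.0, -0.001, -1.0]]
force: [0.2, 0.3, 0.0]
opening: 0.0634
gripper_force: 0.0
```

Run:
```python
from workcell import bot,cams
import cv2,numpy as np,pickle
s=bot.sense();print(s['eef_pos'],s['opening'],s['force'])
d=cams.capture("wrist");pickle.dump(d,open('w2.pkl','wb'))
cv2.imwrite('pics/w2.png',cv2.convertScaleAbs(cv2.resize(d['color'],(800,600),interpolation=cv2.INTER_CUBIC),alpha=1.3))
from h import *
p=[.5932,-.0280,-.0143]; a=1.7
P=[[-.075,-.085,.056],[-.075,.085,.056],[-.091,0,.069],[-.091-.035*np.cos(a),-.035*np.sin(a),.102],[-.051,-.012,.093],[-.051,.012,.093]]
print((proj(d,box(p,P))*800/512).round(0).tolist())
```

```text
[ 0.54838225 -0.02767837  0.21957994] 0.06337124783963002 [0.23855968 0.32693878 0.02371328]
[[279.0, 252.0], [536.0, 252.0], [407.0, 229.0], [345.0, 241.0], [387.0, 299.0], [428.0, 299.0]]
```

View pics/w2.png

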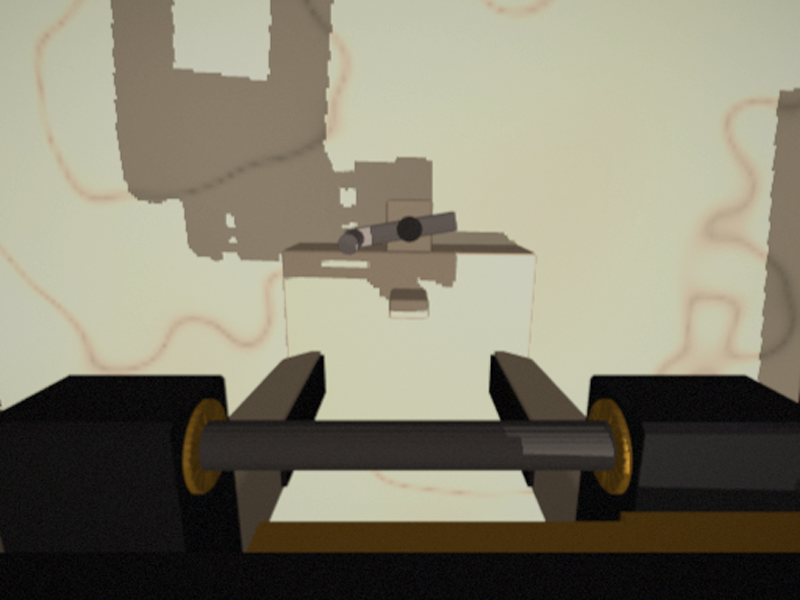

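The lever now lies across the front with its peg at (348,241), which is about 1.75 rad, so the latch is free. The tab top is at (390–428, 302), within 1 mm of the prediction. I'll go down and pinch the tab.

To row units: 133 mm / 750 = 0.1773, 115 mm / 750 = 0.1533.

{"api": "play_rows", "payload": {"plan": [{"tx":0,"ty":0.0007,"tz":0.0533,"wx":0,"wy":0,"wz":0,"jaw":0.4},{"tx":0,"ty":0.0007,"tz":0.1067,"wx":0,"wy":0,"wz":0,"jaw":0.4},{"tx":0,"ty":0.0007,"tz":0.1533,"wx":0,"wy":0,"wz":0,"jaw":0.4},{"tx":0,"ty":0.0007,"tz":0.1773,"wx":0,"wy":0,"wz":0,"jaw":0.4},{"tx":0,"ty":0.0007,"tz":0.1773,"wx":0,"wy":0,"wz":0,"jaw":0.4},{"tx":0,"ty":0.0007,"tz":0.1773,"wx":0,"wy":0,"wz":0,"jaw":1},{"tx":0,"ty":0.0007,"tz":0.1773,"wx":0,"wy":0,"wz":0,"jaw":1},{"tx":0,"ty":0.0007,"tz":0.1773,"wx":0,"wy":0,"wz":0,"jaw":1},{"tx":0,"ty":0.0007,"tz":0.1773,"wx":0,"wy":0,"wz":0,"jaw":1},{"tx":0,"ty":0.0007,"tz":0.1773,"wx":0,"wy":0,"wz":0,"jaw":1},{"tx":0,"ty":0.0007,"tz":0.1773,"wx":0,"wy":0,"wz":0,"jaw":1}], "squeeze": 15}}

```text
time: 6.8
eef_pos: [0.5481, -0.0269, 0.0867]
orientation: [[-1.0, 0.014, -0.0], [0.014, 1.0, 0.0], [0.0, 0.0, -1.0]]
force: [-0.2, 0.4, 1.1]
opening: 0.0236
gripper_force: 15.0
```

```bash
python3 -c "
from math import *
for i in range(1,15):
  t=radians(12.7+7.15*i);print(i,round(7.15*i,1),round(-(120-123*cos(t)),1),round(-(123*sin(t)-27),1))"
```

```text
1 7.2 -4.3 -14.8
2 14.3 -10.4 -28.8
3 21.5 -18.2 -42.0
4 28.6 -27.6 -54.2
5 35.8 -38.4 -65.1
6 42.9 -50.5 -74.5
7 50.1 -63.7 -82.3
8 57.2 -77.7 -88.5
9 64.4 -92.4 -92.9
10 71.5 -107.6 -95.4
11 78.7 -122.9 -96.0
12 85.8 -138.2 -94.6
13 93.0 -153.2 -91.4
14 100.1 -167.7 -86.4
```

To row units: -166 mm / 750 = -0.2213, -153.2 mm / 750 = -0.2043.

{"api": "play_rows", "payload": {"plan": [{"tx":-0.0057,"ty":0,"tz":-0.0197,"wx":0,"wy":0,"wz":0,"jaw":1},{"tx":-0.0139,"ty":0,"tz":-0.0384,"wx":0,"wy":0,"wz":0,"jaw":1},{"tx":-0.0243,"ty":0,"tz":-0.056,"wx":0,"wy":0,"wz":0,"jaw":1},{"tx":-0.0368,"ty":0,"tz":-0.0723,"wx":0,"wy":0,"wz":0,"jaw":1},{"tx":-0.0512,"ty":0,"tz":-0.0868,"wx":0,"wy":0,"wz":0,"jaw":1},{"tx":-0.0673,"ty":0,"tz":-0.0993,"wx":0,"wy":0,"wz":0,"jaw":1},{"tx":-0.0849,"ty":0,"tz":-0.1097,"wx":0,"wy":0,"wz":0,"jaw":1},{"tx":-0.1036,"ty":0,"tz":-0.118,"wx":0,"wy":0,"wz":0,"jaw":1},{"tx":-0.1232,"ty":0,"tz":-0.1239,"wx":0,"wy":0,"wz":0,"jaw":1},{"tx":-0.1435,"ty":0,"tz":-0.1272,"wx":0,"wy":0,"wz":0,"jaw":1},{"tx":-0.1639,"ty":0,"tz":-0.128,"wx":0,"wy":0,"wz":0,"jaw":1},{"tx":-0.1843,"ty":0,"tz":-0.1261,"wx":0,"wy":0,"wz":0,"jaw":1},{"tx":-0.2043,"ty":0,"tz":-0.1219,"wx":0,"wy":0,"wz":0,"jaw":1},{"tx":-0.2213,"ty":0,"tz":-0.116,"wx":0,"wy":0,"wz":0,"jaw":1},{"tx":-0.2213,"ty":0,"tz":-0.116,"wx":0,"wy":0,"wz":0,"jaw":1}]}}

```text
time: 8.3
eef_pos: [0.7165, -0.0308, 0.1757]
orientation: [[-1.0, 0.015, 0.003], [0.015, 1.0, -0.002], [-0.003, -0.002, -1.0]]
force: [2.3, -4.0, 0.2]
opening: 0.0239
gripper_force: 15.0
```

To row units: -130 mm / 750 = -0.1733, -110 mm / 750 = -0.1467.

{"api": "play_rows", "payload": {"plan": [{"tx":0,"ty":0,"tz":0,"wx":0,"wy":0,"wz":0,"jaw":0.5},{"tx":0,"ty":0,"tz":0,"wx":0,"wy":0,"wz":0,"jaw":0.5},{"tx":0,"ty":0,"tz":0,"wx":0,"wy":0,"wz":0,"jaw":0.5},{"tx":0,"ty":0,"tz":-0.0333,"wx":0,"wy":0,"wz":0,"jaw":0.5},{"tx":0,"ty":0,"tz":-0.0933,"wx":0,"wy":0,"wz":0,"jaw":0.5},{"tx":0,"ty":0,"tz":-0.1467,"wx":0,"wy":0,"wz":0,"jaw":0.3},{"tx":0.0533,"ty":0,"tz":-0.1733,"wx":0,"wy":0,"wz":0,"jaw":0.3},{"tx":0.12,"ty":0,"tz":-0.1733,"wx":0,"wy":0,"wz":0,"jaw":0.3},{"tx":0.1253,"ty":0,"tz":-0.1733,"wx":0,"wy":0,"wz":0,"jaw":0.3},{"tx":0.1253,"ty":0,"tz":-0.1733,"wx":0,"wy":0,"wz":0,"jaw":0.3}]}}

```text
time: 9.3
eef_pos: [0.6189, -0.0277, 0.3041]
orientation: [[-1.0, 0.014, 0.0], [0.014, 1.0, 0.0], [-0.0, 0.0, -1.0]]
force: [-0.4, 0.6, 0.9]
opening: 0.065
gripper_force: 0.0
```

Run:
```python
from workcell import bot,cams
import cv2,numpy as np,pickle
s=bot.sense();print(s['eef_pos'],s['opening'],s['force'])
d=cams.capture("wrist");pickle.dump(d,open('w3.pkl','wb'))
cv2.imwrite('pics/w3.png',cv2.convertScaleAbs(cv2.resize(d['color'],(800,600),interpolation=cv2.INTER_CUBIC),alpha=1.5))
from h import *
p=[.5932,-.0280,-.0143]
P=[[-.075,-.085,.050],[-.075,.085,.050]]
print((proj(d,box(p,P))*800/512).round(0).tolist())
```

```text
[ 0.61890554 -0.02774409  0.30409802] 0.06495306600097743 [-0.44096138  0.57364233  0.89692767]
[[302.0, 152.0], [510.0, 152.0]]
```

View pics/w3.png

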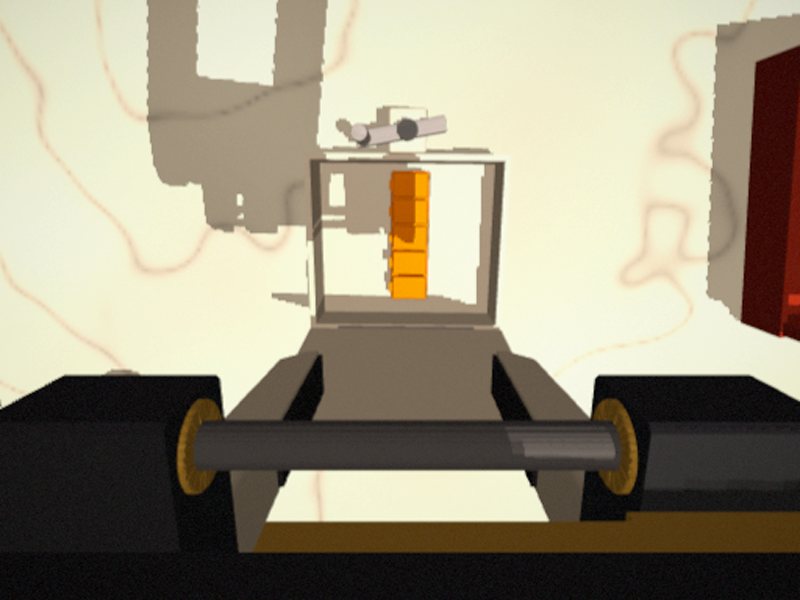

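The lid stands open behind the box and the box is clear. The orange organizer spans about (391–429, 171–299) in the picture, nearly along the box's x. I'll fit its pose by matching its silhouette.

Run:
```python
import cv2
from h import *
from scipy.optimize import minimize
d=pickle.load(open('w3.pkl','rb'))
c=d['color']; h=cv2.cvtColor(c,cv2.COLOR_BGR2HSV)
m=((h[...,1]>170)&(h[...,0]>8)&(h[...,0]<25)&(h[...,2]>60)).astype('uint8')
m[:, :240]=0;m[:,285:]=0;m[:100]=0;m[200:]=0
ys,xs=np.nonzero(m);print(len(xs),xs.min(),xs.max(),ys.min(),ys.max())
K=4; M=cv2.resize(m*255,None,fx=K,fy=K,interpolation=cv2.INTER_LINEAR)>127
def sil(q):
    P=[[sx*.0575,sy*w,z] for sx in(-1,1) for sy in(-1,1) for w,z in((.017,.005),(.017,.027),(.015,.033))]
    u=(proj(d,box(q,P))+.5)*K-.5
    im=np.zeros(M.shape,'uint8'); cv2.fillConvexPoly(im,cv2.convexHull(u.astype('float32')).round().astype(int),1); return im>0
f=lambda q:(sil(q)^M).sum()/K/K
best=min((minimize(lambda v:f([v[0],v[1],v[2]]),[.585+dx,-.027+dy,a],method='Nelder-Mead',options=dict(initial_simplex=[[.585+dx,-.027+dy,a],[.59+dx,-.027+dy,a],[.585+dx,-.024+dy,a],[.585+dx,-.027+dy,a+.04]])) for dx in(-.005,.005) for dy in(-.003,.003) for a in(-.03,.03)),key=lambda r:r.fun)
print(best.x,best.fun,M.sum()/K/K)
# box rim for the same view
p=[.5932,-.028,-.0143]
print((proj(d,box(p,[[-.075,-.085,.05],[-.075,.085,.05],[.075,-.085,.05],[.075,.085,.05]]))*800/512).round())
```

```text
1915 249 274 110 190
[ 0.5901679  -0.02627853 -0.02728796] 150.9375 1914.75
[[302. 152.]
 [510. 152.]
 [311. 328.]
 [501. 328.]]
```

To row units: 270 mm / 750 = 0.36, 265 mm / 750 = 0.3533, 0.7 degrees / 120 = 0.0058.

{"api": "play_rows", "payload": {"plan": [{"tx":0.0373,"ty":0.0013,"tz":0,"wx":0,"wy":0,"wz":0.0058,"jaw":0.35},{"tx":0.0373,"ty":0.0013,"tz":0.06,"wx":0,"wy":0,"wz":0.0058,"jaw":0.35},{"tx":0.0373,"ty":0.0013,"tz":0.12,"wx":0,"wy":0,"wz":0.0058,"jaw":0.35},{"tx":0.0373,"ty":0.0013,"tz":0.18,"wx":0,"wy":0,"wz":0.0058,"jaw":0.35},{"tx":0.0373,"ty":0.0013,"tz":0.2333,"wx":0,"wy":0,"wz":0.0058,"jaw":0.35},{"tx":0.0373,"ty":0.0013,"tz":0.28,"wx":0,"wy":0,"wz":0.0058,"jaw":0.35},{"tx":0.0373,"ty":0.0013,"tz":0.3133,"wx":0,"wy":0,"wz":0.0058,"jaw":0.35},{"tx":0.0373,"ty":0.0013,"tz":0.34,"wx":0,"wy":0,"wz":0.0058,"jaw":0.35},{"tx":0.0373,"ty":0.0013,"tz":0.3533,"wx":0,"wy":0,"wz":0.0058,"jaw":0.35},{"tx":0.0373,"ty":0.0013,"tz":0.36,"wx":0,"wy":0,"wz":0.0058,"jaw":0.35},{"tx":0.0373,"ty":0.0013,"tz":0.36,"wx":0,"wy":0,"wz":0.0058,"jaw":0.35},{"tx":0.0373,"ty":0.0013,"tz":0.36,"wx":0,"wy":0,"wz":0.0058,"jaw":0.35}], "squeeze": 15}}

```text
time: 10.55
eef_pos: [0.5935, -0.0268, 0.0349]
orientation: [[-1.0, 0.026, 0.002], [0.026, 1.0, -0.0], [-0.002, -0.0, -1.0]]
force: [-0.6, 0.4, -0.1]
opening: 0.0606
gripper_force: 0.0
```

To row units: 1.5 mm / 750 = 0.002, 0.5 mm / 750 = 0.0007.

{"api": "play_rows", "payload": {"plan": [{"tx":0.002,"ty":0,"tz":0.0007,"wx":0,"wy":0,"wz":0,"jaw":0.35},{"tx":0.002,"ty":0,"tz":0.0007,"wx":0,"wy":0,"wz":0,"jaw":0.5},{"tx":0.002,"ty":0,"tz":0.0007,"wx":0,"wy":0,"wz":0,"jaw":1},{"tx":0.002,"ty":0,"tz":0.0007,"wx":0,"wy":0,"wz":0,"jaw":1},{"tx":0.002,"ty":0,"tz":0.0007,"wx":0,"wy":0,"wz":0,"jaw":1},{"tx":0.002,"ty":0,"tz":0.0007,"wx":0,"wy":0,"wz":0,"jaw":1},{"tx":0.002,"ty":0,"tz":0.0007,"wx":0,"wy":0,"wz":0,"jaw":1},{"tx":0.002,"ty":0,"tz":0.0007,"wx":0,"wy":0,"wz":0,"jaw":1}], "squeeze": 20}}

```text
time: 11.35
eef_pos: [0.5909, -0.0265, 0.0334]
orientation: [[-1.0, 0.027, 0.0], [0.027, 1.0, 0.0], [-0.0, 0.0, -1.0]]
force: [-0.8, 0.2, 2.4]
opening: 0.0342
gripper_force: 20.0
```

To row units: -145 mm / 750 = -0.1933, -143 mm / 750 = -0.1907.

{"api": "play_rows", "payload": {"plan": [{"tx":0,"ty":0,"tz":-0.0027,"wx":0,"wy":0,"wz":0,"jaw":1},{"tx":0,"ty":0,"tz":-0.0067,"wx":0,"wy":0,"wz":0,"jaw":1},{"tx":0,"ty":0,"tz":-0.0133,"wx":0,"wy":0,"wz":0,"jaw":1},{"tx":0,"ty":0,"tz":-0.024,"wx":0,"wy":0,"wz":0,"jaw":1},{"tx":0,"ty":0,"tz":-0.0373,"wx":0,"wy":0,"wz":0,"jaw":1},{"tx":0,"ty":0,"tz":-0.0533,"wx":0,"wy":0,"wz":0,"jaw":1},{"tx":0,"ty":0,"tz":-0.0693,"wx":0,"wy":0,"wz":0,"jaw":1},{"tx":0,"ty":0,"tz":-0.0853,"wx":0,"wy":0,"wz":0,"jaw":1},{"tx":0,"ty":0,"tz":-0.1013,"wx":0,"wy":0,"wz":0,"jaw":1},{"tx":0,"ty":0,"tz":-0.1173,"wx":0,"wy":0,"wz":0,"jaw":1},{"tx":0,"ty":0,"tz":-0.1333,"wx":0,"wy":0,"wz":0,"jaw":1},{"tx":0,"ty":0,"tz":-0.1493,"wx":0,"wy":0,"wz":0,"jaw":1},{"tx":0,"ty":0,"tz":-0.164,"wx":0,"wy":0,"wz":0,"jaw":1},{"tx":0,"ty":0,"tz":-0.176,"wx":0,"wy":0,"wz":0,"jaw":1},{"tx":0,"ty":0,"tz":-0.1853,"wx":0,"wy":0,"wz":0,"jaw":1},{"tx":0,"ty":0,"tz":-0.1907,"wx":0,"wy":0,"wz":0,"jaw":1},{"tx":0,"ty":0,"tz":-0.1933,"wx":0,"wy":0,"wz":0,"jaw":1},{"tx":0,"ty":0,"tz":-0.1933,"wx":0,"wy":0,"wz":0,"jaw":1},{"tx":0,"ty":0,"tz":-0.1933,"wx":0,"wy":0,"wz":0,"jaw":1},{"tx":0,"ty":0,"tz":-0.1933,"wx":0,"wy":0,"wz":0,"jaw":1}]}}

```text
time: 13.35
eef_pos: [0.5904, -0.0266, 0.1775]
orientation: [[-1.0, 0.027, -0.001], [0.027, 1.0, 0.0], [0.001, 0.0, -1.0]]
force: [0.5, 0.7, -0.2]
opening: 0.0341
gripper_force: 20.0
```

Run:
```python
from workcell import bot,cams
import cv2,numpy as np
s=bot.sense();print(s['time'],s['eef_pos'],s['opening'],s['force'],np.abs(s['dq']).max())
a=cams.capture("scene")['color'][60:260,100:400]
b=cams.capture("wrist")['color']
f=lambda i,w,h:cv2.convertScaleAbs(cv2.resize(i,(w,h),interpolation=cv2.INTER_CUBIC),alpha=1.4)
cv2.imwrite('pics/f1.png',np.hstack([f(a,450,300),f(b,350,300)]))
```

```text
13.35 [ 0.59037231 -0.02661931  0.17752891] 0.03413372987715328 [ 0.50452333  0.73467979 -0.16873802] 0.0017886309313915184
```

View pics/f1.png

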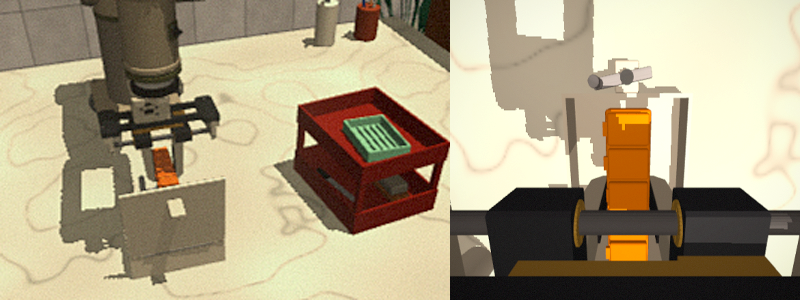

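The organizer hangs level between the fingers in both views: (165,165) on the left and (628,185) on the right. The lid is open behind it, the latch is swung aside, and the tiers are untouched.

```bash
python3 -c "
from workcell import bot
print(bot.job_done())"
```

```text
the job is handed in; nothing more can be done
None
```

The job is handed in at about 13.4 s of the 67 s: the latch is swung free, the lid stands fully open, and the organizer is held level and still about 10 cm above the rim. The soap dish, pumice, nail file and tumbler were not touched.

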